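Hold a clock movement against its dial for the nut

TASK

Be the clockmaker's third hand: pick up the battery clock movement standing on the green mat, pass its shaft through the hole of the dial in the stand from the back, and press it, upright and square, against the dial with a steady push of about 10 newtons, so that the nut can be screwed on from the front. Keep that push up for some four seconds and finish while still gripping and pressing: do not let go. Never squash the soft rubber buffers between the dial and its frame flat, and leave the other things on the bench where they are.

Things in the scene. Friction and masses are not known exactly. Their poses are not given: they have to be found in the camera images.
- movement: Black plastic battery clock movement, loose, a box 28 (x) x 56 (y) x 70 (z) mm, 0.1-0.2 kg, standing on its 28 x 56 mm edge. Origin: centre of the underside; x points out of its front along the shaft, z up. Grip the flat sides at y = +/-28 mm from above, about 60 mm above the underside and 3 mm behind the middle: the fingers then clear the dial and its clips.
- movement_seat (a point): On the shaft's axis, in the front face of the rubber washer (22 mm across, 1.5 mm thick) that must bear on the dial's back: 15.5 mm ahead of the movement's middle, 48 mm above its underside. Axes as the movement. Ahead of it the brass shaft is 8 mm thick for 10 mm, 5 mm for 5 mm, then 3 mm for 4 mm.
- stand: Dial stand fixed on the 2 mm mat: steel foot 130 mm wide, 12 high, x from -20 to +105 mm; open aluminium frame 100 mm wide, 172 high, holding the dial upright. Origin: on the underside, below the centre of the unpressed dial's back. x: level, the pressing direction, from dial back to face; z up. Four clips at the dial's edges, over 36 mm either side of the hole, stand 3.5 mm proud of its back.
- dial_hole (a point): Centre of the dial's hole, in the plane of the dial's back, 120 mm above the underside of the stand; it moves with the dial. Axes as stand: x is the pressing direction. The dial is a square brass plate 96 x 96 mm, 2 mm thick, the hole in its middle 11 mm across.
- dial (a joint): How far the dial is pressed along x of the stand into the four soft buffers between it and the frame, in m: 0 unpressed, 0.010 buffers squashed flat. The buffers push back in proportion, 2 N per mm (10 N at 0.005), and the dial springs back when released.
- blower: Bystander: dark rubber bulb blower standing upright, 54 mm across, 85 mm tall. Origin: centre of its underside.
- loupe: Bystander: black eye loupe, a cone 40 mm across and 28 mm tall. Origin: centre of its underside.
- screwdriver: Bystander: small screwdriver with a dark wooden handle, 130 mm long, lying flat to the right of the movement. Origin: middle of its length, on the underside; x along it, handle to -x.
There are look-alikes about, which are no part of the job. Leave any blue, purple or red look-alike of the movement alone.

How it is judged:
By the outcome, as a careful person would: the job done as asked, in the order asked, and still so for the second after the job is handed in, while the arm keeps its last pose, push and grip.
It also fails if it takes over 58 s, if anything falls off the work surface, if the arm or the gripper's body presses on something with over 40 N, if the wrist force passes 120 N, or if a joint passes its speed limit or range.

ROBOT

A 7-joint arm with a two-finger parallel gripper is mounted at the origin on the work surface. World frame = base frame: x ahead of the robot, y to its left, z up, the work surface at z = 0. Lengths are in m, angles in rad, forces in N, time in s.
With the tool pointing down it reaches from about 0.35 to 0.9 m from the base axis. Payload 7.2 kg.
Tool frame: the origin (TCP) lies midway between the tips of the shut fingers; the grasp point (between the pads) lies arm.grasp_offset behind it (arm.grasp_offset is the distance from the TCP to the grasp point, in m); z points along the fingers, x is the direction in which the jaws open and shut, and the axes are right-handed (so a half turn about z gives the same grasp; the last joint's range is limited). The gripper opens to 88 mm and grips with 3 to 60 N. Pads are 20 mm wide; open, the fingers measure 115 mm over their backs; the gripper's body (75 mm by 178 mm) begins 61 mm behind the grasp point.
Start: joints at [-1.251, 0.411, -0.013, 1.596, 0.006, 1.134, -0.082], TCP at [0.236, 0.579, 0.223] pointing down, gripper open.
Joint ranges: [-2.95, 2.95], [-0.29, 1.99], [-1.47, 1.44], [0.14, 2.54], [-1.03, 4.17], [0.13, 1.85], [-2.86, 2.86]. Speed limits (rad/s): [2.39, 2.39, 3.01, 3.01, 3.14, 3.14, 3.14].

INTERFACE

Orientations are given as a unit quaternion [x, y, z, w].
In Python, from rig import arm gives the robot as it stands. The module is installed in compiled form; this text tells all that it offers.
- The arm moves only by the tool apply_moves, never from a script. Its argument "motion" is a list of rows, each an object with "xyz": the shift along the tool's x, y, z normalised to -1 to 1, where 1 is 5 cm, a list of three; "twist": the turn about the tool's z normalised to -1 to 1, where 1 is pi/2 rad. A call has 1 to 5 rows; each row shifts and turns the commanded pose from where the row before left it, along the tool's axes as they then stand; what a row does not reach is not made up. A row lasts 1/10 s, in which the tool goes at most 50 mm and 8.59 degrees, less where a joint would pass 70% of its speed; a pose out of reach is approached as far as the arm can. A call with a number of a shift or a turn outside -1 to 1 is refused whole. A call with a gripper value outside its range is refused whole. "claw" is the closure in counts, from 0 (fully open) to 255 (shut), set as the call begins (left out, the last holds). The fingers move at their own pace and stop on an object; "grip_force" is the grip in N (left out, the last holds). Time passes only in rows, so rows that do not move let the fingers close. It gives the time, the measured TCP pose, the force and the opening at its end, in the units of the state.
- arm.observe(): the state, without advancing time (a new reading comes with each control period).
- arm.capture(name): name is "side" or "top"; returns a dict with "color" (420x560x3 uint8, red, green, blue), "z_map" (420x560 float32, m along the optical axis (not along the pixel's ray), 0 where there is no reading), "fx", "fy", "cx", "cy" (pixels), "k1" (the pictures are not rectified: a ray, as slopes to the right and down, at radius r is drawn at 1 + k1 r^2 times it, then the intrinsics apply), "extrinsics" (4x4, takes a point from world to camera coordinates). Camera axes: x right, y up, looking along -z (the intrinsics and any distortion apply to the point x, -y, -z); pixel columns grow to the right and rows downward; lengths in m; the calibration is good to about 2 mm. A picture is of the moment at which its call begins.
- arm.finish_job(): hands the job in, once; it reports no verdict.
The state is a dict: "time_s": time; "joint_pos": joint angles; "joint_velocities": joint speeds; "effort": joint torques, N m; "tcp_pos": TCP position; "ee_rot": TCP orientation; "contact_force": force on the tool from outside, world axes, zero at the start; "ft_torque": the same for the moment, N m; "width": finger opening in m.
Only numpy, scipy, OpenCV 4.12 (cv2) and the standard library are available. Lean on these libraries where they do the work, as an engineer would, in place of code of your own. Each camera call takes 0.05 s, during which the arm holds its last target. There are 200 camera calls.

## Working session

There is one attempt and no reset: what is moved stays moved. The work goes in short steps, Python scripts to look and compute and a tool call to move; the robot and the scene stay as the last step left them, time stands still between calls to the robot, and variables do not carry over. Pictures are saved under pics/ and viewed, about 8 in all and at most 12, crops included, and the job is handed in when it is done.

Besides the shell and the picture viewer there is one more tool, called as a command line: name --argument value ..., lists and objects as JSON in quotes. apply_moves: Moves the arm, as the interface text tells. Its arguments: {"type":"object","properties":{"motion":{"type":"array","items":{"type":"object","properties":{"xyz":{"type":"array","items":{"type":"number"}},"twist":{"type":"number"}}}},"claw":{"type":"number"},"grip_force":{"type":"number"}},"required":["motion"]}

```bash
mkdir -p pics; cat > h.py <<'E'
import numpy as np, cv2
from rig import arm
def snap(n,tag):
    c=arm.capture(n); np.savez('/tmp/'+tag+'.npz',**c); cv2.imwrite(f'pics/{tag}.png',c['color'][:,:,::-1]); return c
def load(tag):
    d=np.load('/tmp/'+tag+'.npz'); return {k:d[k] for k in d.files}
def cloud(c):
    h,w=c['z_map'].shape; v,u=np.mgrid[0:h,0:w].astype(float)
    K=np.array([[c['fx'],0,c['cx']],[0,c['fy'],c['cy']],[0,0,1]],float)
    p=cv2.undistortPoints(np.stack([u,v],-1).reshape(-1,1,2),K,np.array([float(c['k1']),0,0,0])).reshape(h,w,2)
    z=c['z_map']; P=np.stack([p[...,0]*z,-p[...,1]*z,-z],-1)
    E=c['extrinsics']; W=(P-E[:3,3])@E[:3,:3]
    W[z==0]=np.nan; return W
def proj(c,X):
    E=c['extrinsics']; p=E[:3,:3]@np.array(X)+E[:3,3]; a=p[0]/-p[2]; b=-p[1]/-p[2]; s=1+c['k1']*(a*a+b*b)
    return c['cx']+c['fx']*a*s, c['cy']+c['fy']*b*s
E
python3 - <<'E'
from h import *
a=snap('side','s0');b=snap('top','t0')
cv2.imwrite('pics/both.png',cv2.resize(np.vstack([a['color'],b['color']])[:,:,::-1],None,fx=.7,fy=.7))
for c in(a,b): print(c['fx'],c['k1'],np.round(-c['extrinsics'][:3,:3].T@c['extrinsics'][:3,3],3))
print(arm.observe(),arm.grasp_offset)
E
```

```text
379.1392360006756 0.015821971075434142 [0.359 0.445 0.46 ]
382.91952639775604 -0.05318417333225873 [ 0.49  -0.083  0.778]
{'time_s': 0.1, 'joint_pos': array([-1.2511812 ,  0.41186412, -0.01268675,  1.59693289,  0.00559756,
        1.1343374 , -0.08220582]), 'joint_velocities': array([ 1.17438095e-03, -1.70456921e-03, -8.76504378e-04,  2.59605579e-06,
       -2.17597083e-03, -1.02096749e-03,  4.51664521e-04]), 'effort': array([ 1.87920610e-03, -5.89098752e+01,  6.43306989e-01, -2.91711366e+01,
       -5.37810428e-02,  1.45059565e-02,  1.20130953e-04]), 'tcp_pos': array([0.23622977, 0.57814052, 0.22187702]), 'ee_rot': array([ 8.30111869e-01,  5.57596376e-01, -5.91490268e-04,  4.66171827e-04]), 'contact_force': array([ 0.56470247,  0.01014284, -0.50974611]), 'ft_torque': array([ 0.01960945, -0.00023849, -0.01261697]), 'width': 0.087921273836014} 0.0187
```

View pics/s0.png

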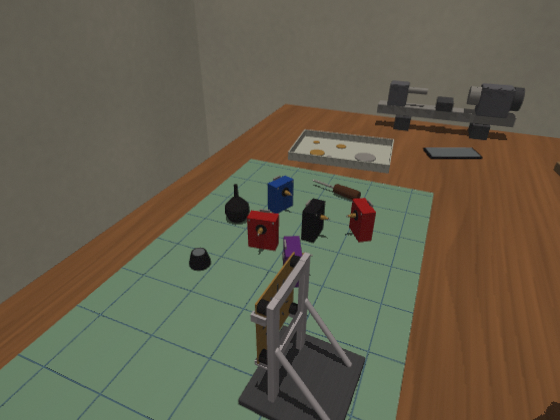

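View pics/t0.png

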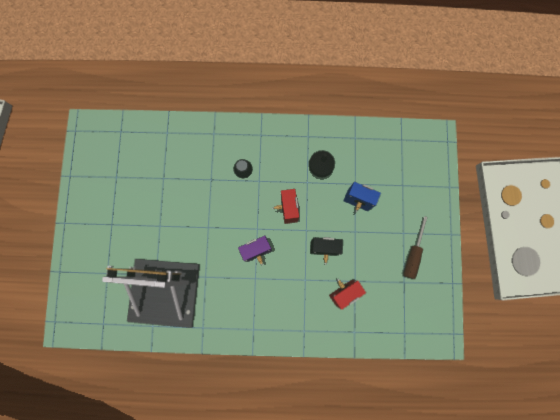

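Top view: the black movement is at (326,247). Its look-alikes are blue (363,196), red (290,206), red (349,295) and purple (256,249). The stand is at (160,290), with the dial back facing up in the image. I choose the black one and measure next.

```bash
python3 - <<'E'
from h import *
for n in('t0','s0'):
    c=load(n);W=cloud(c);col=c['color'].astype(int)
    print(n)
    if n=='t0': box=(300,232,350,268); st=(95,250,205,330)
    else: box=(296,195,335,245); st=(240,250,370,420)
    u0,v0,u1,v1=box; P=W[v0:v1,u0:u1].reshape(-1,3);C=col[v0:v1,u0:u1].reshape(-1,3)
    top=P[(P[:,2]>.062)&(P[:,2]<.08)&(C.max(1)<60)]
    m=cv2.minAreaRect((top[:,:2]*1000).astype(np.float32)); print('top',len(top),m,np.median(top[:,2]))
    sh=P[(C[:,0]-C[:,2]>35)&(P[:,2]>.03)]; print('shaft',len(sh),np.round(np.nanmin(sh,0),3),np.round(np.nanmax(sh,0),3),np.round(np.nanmedian(sh,0),4))
    u0,v0,u1,v1=st; P=W[v0:v1,u0:u1].reshape(-1,3);C=col[v0:v1,u0:u1].reshape(-1,3)
    br=P[(C[:,0]-C[:,2]>35)&(P[:,2]>.08)&(P[:,2]<.2)]; print('brass',len(br),np.round(np.percentile(br,[1,50,99],axis=0),4))
    if len(br): 
        l=cv2.fitLine(br[:,:2].astype(np.float32),cv2.DIST_HUBER,0,.001,.001).ravel(); print(l,np.degrees(np.arctan2(l[1],l[0])))
    fo=P[(C.max(1)<75)&(P[:,2]>.009)&(P[:,2]<.02)]; 
    print('foot',len(fo),cv2.minAreaRect((fo[:,:2]*1000).astype(np.float32)))
    al=P[(C.min(1)>110)&(P[:,2]>.165)]; print('frame top',len(al),cv2.minAreaRect((al[:,:2]*1000).astype(np.float32)),np.median(al[:,2]))
c=load('t0');a=c['color'][:,:,::-1]
A=cv2.resize(a[225:280,290:360],None,fx=6,fy=6,interpolation=2);B=cv2.resize(a[245:335,90:215],None,fx=6,fy=6,interpolation=2)
B=cv2.resize(B,(A.shape[1],int(B.shape[0]*A.shape[1]/B.shape[1])))
cv2.imwrite('pics/crop1.png',np.vstack([A,B])[:600])
E
```

```text
t0
top 405 ((541.3975830078125, -166.65525817871094), (53.95188522338867, 27.374507904052734), 86.5716323852539) 0.07134791513249465
shaft 26 [ 0.513 -0.169  0.051] [ 0.526 -0.164  0.055] [ 0.5204 -0.1665  0.0522]
brass 121 [[0.4825 0.1017 0.0844]
 [0.4862 0.146  0.1688]
 [0.4893 0.194  0.1713]]
[0.0501304  0.9987427  0.48653954 0.1492368 ] 87.12653
foot 782 ((446.58135986328125, 145.36367797851562), (126.60999298095703, 120.25524139404297), 85.54817962646484)
frame top 317 ((474.44268798828125, 147.42701721191406), (98.68685913085938, 20.934728622436523), 84.82842254638672) 0.17285071785576123
s0
top 288 ((542.5757446289062, -164.52764892578125), (58.759185791015625, 28.203330993652344), 86.03213500976562) 0.07100433188953742
shaft 23 [ 0.514 -0.188  0.04 ] [ 0.529 -0.16   0.053] [ 0.5226 -0.1632  0.0519]
brass 725 [[0.4836 0.1074 0.0817]
 [0.4864 0.1542 0.1534]
 [0.4902 0.1973 0.1706]]
[0.05793052 0.99832064 0.48672894 0.16141947] 86.67896
foot 6219 ((446.777587890625, 101.7640380859375), (133.7332763671875, 227.9219512939453), 2.2000539302825928)
frame top 415 ((470.5002136230469, 150.0001678466797), (99.63813018798828, 8.94943618774414), 86.67426300048828) 0.17302811953043593
```

View pics/crop1.png

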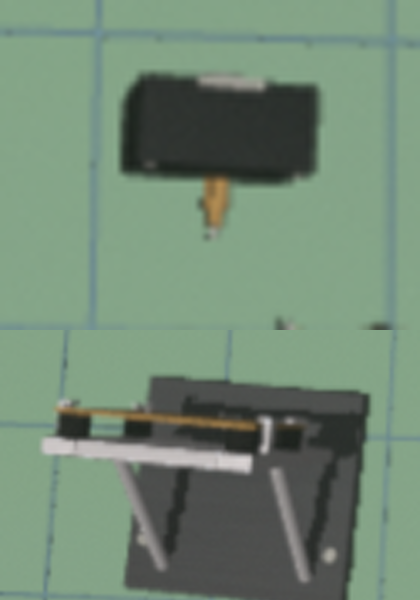

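```bash
python3 - <<'E'
from h import *
def plane(P):
    P=P[np.isfinite(P).all(1)]
    for _ in range(8):
        m=P.mean(0);n=np.linalg.svd(P-m,full_matrices=False)[2][2];d=abs((P-m)@n);P=P[d<max(2.0*np.median(d),.0006)]
    if n[0]>0:n=-n
    return m,n,len(P),np.degrees(np.arctan2(n[1],-n[0]))
s=load('s0');t=load('t0')
W=cloud(s);C=s['color'].astype(int)
R=lambda W,lo,hi:(W>lo).all(-1)&(W<hi).all(-1)
br=(C[...,0]-C[...,2]>35)
# movement front face (side cam)
M=R(W,[.519,-.2,.008],[.533,-.13,.068]);M[:, :]&=(~br)
print('front',*plane(W[M]))
D=R(W,[.475,.09,.08],[.5,.21,.172])&br; print('dial face',*plane(W[D]))
print('brass z',np.percentile(W[D][:,2],[0,100]),'y',np.percentile(W[D][:,1],[0,.5,99.5,100]))
for n,c in(('s',s),('t',t)):
    W=cloud(c);C=c['color'].astype(int)
    # frame top bar: z>.168, bright
    F=R(W,[.455,.08,.166],[.486,.215,.18])&(C.min(-1)>90)
    Q=W[F];print(n,'frame y',np.percentile(Q[:,1],[0,1,99,100]),'x',np.percentile(Q[:,0],[1,50,99]), np.degrees(np.polyfit(Q[:,1],Q[:,0],1)))
    T=R(W,[.515,-.21,.069],[.565,-.12,.075]);Q=W[T]
    # top-face edges: per-y-bin min/max x
    b=np.round(Q[:,1]/.003);ys=[];lo=[];hi=[]
    for k in np.unique(b):
        q=Q[b==k,0]
        if len(q)>5: ys.append(k*.003);lo.append(q.min());hi.append(q.max())
    ys=np.array(ys);i=slice(2,-2)
    print(n,'top edges slopes deg',np.degrees(np.polyfit(ys[i],lo[i],1)[0]),np.degrees(np.polyfit(ys[i],hi[i],1)[0]),'y',ys.min(),ys.max(),np.median(lo),np.median(hi), np.median(Q[:,2]))
# foot edges in top
W=cloud(t);F=R(W,[.36,.05,.010],[.53,.24,.018]);Q=W[F]
b=np.round(Q[:,0]/.004);xs=[];lo=[];hi=[]
for k in np.unique(b):
    q=Q[b==k,1]; xs.append(k*.004);lo.append(q.min());hi.append(q.max())
xs=np.array(xs);print(np.c_[xs,lo,hi].round(4)[::3], np.degrees(np.polyfit(xs[3:-4],lo[3:-4],1)[0]))
E
```

```text
front [ 0.52956144 -0.16041929  0.0370133 ] [-9.98719543e-01  5.05852894e-02 -6.34415553e-04] 163 2.899561671344571
dial face [0.48620553 0.15275005 0.13226872] [-0.99847309  0.05521396  0.0017043 ] 562 3.165140846671475
brass z [0.08012493 0.17133418] y [0.10191792 0.10541434 0.19744279 0.19807572]
s frame y [0.10010413 0.10189302 0.19928439 0.20009298] x [0.46441543 0.47005581 0.47550457] [ 2.99915076 26.46927867]
s top edges slopes deg 3.676609603898448 3.272519398135662 y -0.192 -0.138 0.5307031811832814 0.5548204199263895 0.07124528770790313
t frame y [0.09782596 0.09882515 0.19640313 0.19723366] x [0.46409497 0.46971145 0.47504789] [ 2.76916322 26.50407757]
t top edges slopes deg 2.0111131955990422 3.035126548496811 y -0.195 -0.14100000000000001 0.5297092161943147 0.5553459999666385 0.07136909077055728
[[0.38   0.0875 0.1468]
 [0.392  0.0875 0.216 ]
 [0.404  0.0861 0.2155]
 [0.416  0.0851 0.2144]
 [0.428  0.0855 0.2129]
 [0.44   0.0865 0.2077]
 [0.452  0.0849 0.2137]
 [0.464  0.0843 0.0995]
 [0.476  0.0842 0.2055]
 [0.488  0.0831 0.2008]
 [0.5    0.0824 0.2102]] -1.5142176975333719
```

apply_moves --motion '[{"xyz":[0,0,-0.2],"twist":-0.095},{"xyz":[0,0,0],"twist":-0.095},{"xyz":[0,0,0],"twist":-0.02}]' --claw 0

```text
time_s: 0.4
tcp_pos: [0.2364, 0.5784, 0.2324]
ee_rot: [0.726, 0.688, -0.0, 0.0]
contact_force: [-0.2, 0.2, -0.5]
width: 0.0878
```

apply_moves --motion '[{"xyz":[-0.4,0.2,0]},{"xyz":[-0.73,0.35,0]},{"xyz":[-0.73,0.35,0]},{"xyz":[-0.73,0.35,0]},{"xyz":[-0.73,0.35,0]}]'

```text
schema error: expected keys xyz, twist
```

apply_moves --motion '[{"xyz":[-0.73,0.35,0]},{"xyz":[-0.73,0.35,0]},{"xyz":[-0.73,0.35,0]},{"xyz":[-0.73,0.35,0]},{"xyz":[-0.73,0.35,0]}]'

```text
schema error: expected keys xyz, twist
```

apply_moves --motion '[{"xyz":[-0.73,0.35,0]},{"xyz":[-0.73,0.35,0]},{"xyz":[-0.73,0.35,0]},{"xyz":[-0.73,0.35,0]},{"xyz":[-0.73,0.35,0]}]'

```text
schema error: expected keys xyz, twist
```

apply_moves --motion '[{"xyz":[-0.73,0.35,0]},{"xyz":[-0.73,0.35,0]},{"xyz":[-0.73,0.35,0]},{"xyz":[-0.73,0.35,0]},{"xyz":[0,0,0]}]'

```text
schema error: expected keys xyz, twist
```

apply_moves --motion '[{"xyz":[-0.4,0.2,0],"twist":0},{"xyz":[-0.73,0.35,0],"twist":0},{"xyz":[-0.73,0.35,0],"twist":0},{"xyz":[-0.73,0.35,0],"twist":0},{"xyz":[-0.73,0.35,0],"twist":0}]'

```text
time_s: 0.9
tcp_pos: [0.3069, 0.4064, 0.2322]
ee_rot: [0.728, 0.685, -0.0, 0.0]
contact_force: [0.8, 0.2, -0.9]
width: 0.0876
```

apply_moves --motion '[{"xyz":[-0.73,0.35,0],"twist":0},{"xyz":[-0.73,0.35,0],"twist":0},{"xyz":[-0.73,0.35,0],"twist":0},{"xyz":[-0.73,0.35,0],"twist":0},{"xyz":[-0.73,0.35,0],"twist":0}]'

```text
time_s: 1.4
tcp_pos: [0.3836, 0.2192, 0.2325]
ee_rot: [0.728, 0.685, -0.0, -0.0]
contact_force: [0.1, -0.5, 0.6]
width: 0.0878
```

apply_moves --motion '[{"xyz":[-0.73,0.35,0],"twist":0},{"xyz":[-0.73,0.35,0],"twist":0},{"xyz":[-0.73,0.35,0],"twist":0},{"xyz":[-0.73,0.35,0],"twist":0},{"xyz":[-0.73,0.35,0],"twist":0}]'

```text
time_s: 1.9
tcp_pos: [0.4603, 0.0321, 0.2326]
ee_rot: [0.728, 0.685, 0.0, -0.0]
contact_force: [0.2, 0.2, -0.1]
width: 0.0875
```

apply_moves --motion '[{"xyz":[-0.73,0.35,0],"twist":0},{"xyz":[-0.73,0.35,0],"twist":0},{"xyz":[-0.73,0.35,0],"twist":0},{"xyz":[-0.4,0.2,0],"twist":0},{"xyz":[0,0,0],"twist":0}]'

```text
time_s: 2.4
tcp_pos: [0.5153, -0.1027, 0.2323]
ee_rot: [0.73, 0.683, -0.001, 0.0]
contact_force: [-0.1, -0.5, -0.6]
width: 0.0879
```

apply_moves --motion '[{"xyz":[-0.62,0.34,0],"twist":0},{"xyz":[-0.62,0.34,0],"twist":0},{"xyz":[0,0,0.8],"twist":0},{"xyz":[0,0,0.8],"twist":0},{"xyz":[0,0,0],"twist":0}]'

```text
time_s: 2.9
tcp_pos: [0.542, -0.1609, 0.1479]
ee_rot: [0.728, 0.686, -0.003, -0.004]
contact_force: [-0.0, 1.5, 0.6]
width: 0.088
```

```bash
python3 - <<'E'
from h import *
o=arm.observe();q=o['ee_rot'];print(o['time_s'],o['tcp_pos'],q,np.degrees(2*np.arctan2(q[1],q[0])))
a=snap('side','s1');b=snap('top','t1')
cv2.imwrite('pics/x1.png',np.hstack([cv2.resize(a['color'][120:300,220:420],(400,360)),cv2.resize(b['color'][170:350,230:430],(400,360))])[:,:,::-1])
E
```

```text
2.9 [ 0.5419871  -0.16088386  0.14790216] [ 0.72767663  0.68590443 -0.00262348 -0.0038681 ] 86.61473341688071
```

View pics/x1.png

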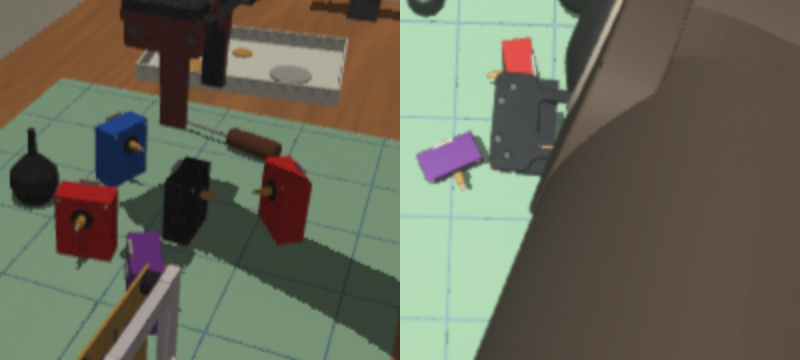

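Side crop: the black movement is at (185,200) and the open gripper is above and beyond it. The top view is blocked by the arm. I'll let it settle and read the pose.

apply_moves --motion '[{"xyz":[0,0,0],"twist":0},{"xyz":[0,0,0],"twist":0},{"xyz":[0,0,0],"twist":0}]'

```text
time_s: 3.3
tcp_pos: [0.5463, -0.163, 0.1542]
ee_rot: [0.727, 0.686, 0.001, 0.001]
contact_force: [-0.4, -0.3, 0.4]
width: 0.0877
```

```bash
python3 - <<'E'
from h import *
o=arm.observe();q=o['ee_rot'];print(o['time_s'],o['tcp_pos'],q,np.degrees(2*np.arctan2(q[1],q[0])),o['contact_force'])
E
```

```text
3.3 [ 0.54627333 -0.16299215  0.15420036] [0.72726496 0.68635558 0.00091977 0.00092102] 86.68471070907474 [-0.4319148  -0.30473044  0.38664808]
```

apply_moves --motion '[{"xyz":[-0.07,-0.02,0.4],"twist":-0.003},{"xyz":[0,0,0.55],"twist":0},{"xyz":[0,0,0.55],"twist":0},{"xyz":[0,0,0.45],"twist":0},{"xyz":[0,0,0.27],"twist":0}]'

```text
time_s: 3.8
tcp_pos: [0.5439, -0.1662, 0.0407]
ee_rot: [0.726, 0.688, -0.0, -0.0]
contact_force: [-0.0, -0.6, -0.2]
width: 0.088
```

apply_moves --motion '[{"xyz":[0,0,0],"twist":0},{"xyz":[0,0,0],"twist":0},{"xyz":[0,0,0],"twist":0},{"xyz":[0,0,0],"twist":0}]'

```text
time_s: 4.2
tcp_pos: [0.545, -0.1667, 0.0428]
ee_rot: [0.726, 0.688, 0.001, 0.001]
contact_force: [-0.4, 0.0, -0.4]
width: 0.0875
```

```bash
python3 - <<'E'
from h import *
a=snap('side','s2')
cv2.imwrite('pics/x2.png',cv2.resize(a['color'][130:260,220:400],None,fx=4,fy=4,interpolation=2)[:,:,::-1])
o=arm.observe();q=o['ee_rot'];print(o['time_s'],o['tcp_pos'],q,np.degrees(2*np.arctan2(q[1],q[0])),o['contact_force'])
E
```

```text
4.25 [ 0.54488839 -0.16656534  0.0426252 ] [7.25624467e-01 6.88090429e-01 5.51728085e-04 6.24158489e-04] 86.95831614323849 [-0.73403731 -0.15347021 -0.43365958]
```

View pics/x2.png

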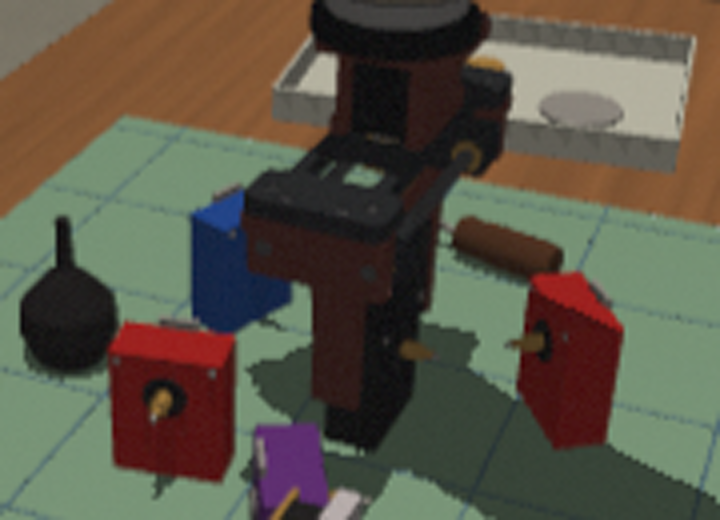

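Crop: the fingers straddle the black movement, with the near pad at (340,340) and the shaft at (415,350) clear in front. Closing now.

apply_moves --motion '[{"xyz":[0,0,0],"twist":0},{"xyz":[0,0,0],"twist":0},{"xyz":[0,0,0],"twist":0},{"xyz":[0,0,0],"twist":0},{"xyz":[0,0,0],"twist":0}]' --claw 255 --grip_force 45

```text
time_s: 4.75
tcp_pos: [0.5442, -0.1665, 0.0416]
ee_rot: [0.726, 0.688, -0.0, -0.0]
contact_force: [-0.9, 0.6, 1.3]
width: 0.056
```

apply_moves --motion '[{"xyz":[0,0,0],"twist":0},{"xyz":[0,0,0],"twist":0},{"xyz":[0,0,0],"twist":0},{"xyz":[0,0,0],"twist":0}]'

```text
time_s: 5.15
tcp_pos: [0.5442, -0.1665, 0.0416]
ee_rot: [0.726, 0.688, -0.0, -0.0]
contact_force: [0.4, 0.3, 0.9]
width: 0.0556
```

apply_moves --motion '[{"xyz":[0,0,-0.2],"twist":0},{"xyz":[0,0,-0.5],"twist":0},{"xyz":[0,0,-0.5],"twist":0},{"xyz":[0,0,-0.5],"twist":0},{"xyz":[0,0,-0.5],"twist":0}]'

```text
time_s: 5.65
tcp_pos: [0.544, -0.1666, 0.1532]
ee_rot: [0.726, 0.688, -0.0, 0.0]
contact_force: [-0.3, -0.4, -0.9]
width: 0.0558
```

apply_moves --motion '[{"xyz":[0.3,0.0,0],"twist":0},{"xyz":[0.6,0.02,0],"twist":0},{"xyz":[0.6,0.02,0],"twist":0},{"xyz":[0.6,0.02,0],"twist":0},{"xyz":[0.6,0.02,0],"twist":0}]'

```text
time_s: 6.15
tcp_pos: [0.5547, -0.0296, 0.1508]
ee_rot: [0.725, 0.688, -0.0, -0.001]
contact_force: [0.2, 0.2, -0.1]
width: 0.0559
```

apply_moves --motion '[{"xyz":[0.6,0.02,0],"twist":0},{"xyz":[0.6,0.02,0],"twist":0},{"xyz":[0.6,0.02,0],"twist":0},{"xyz":[0.6,0.02,0],"twist":0},{"xyz":[0.6,0.02,0],"twist":0}]'

```text
time_s: 6.65
tcp_pos: [0.5673, 0.1198, 0.1507]
ee_rot: [0.725, 0.688, -0.001, -0.0]
contact_force: [0.5, 0.6, -1.2]
width: 0.0557
```

apply_moves --motion '[{"xyz":[0.4,0.1,0],"twist":0},{"xyz":[0.2,0.1,0],"twist":0},{"xyz":[0,0,0],"twist":0},{"xyz":[0,0,0],"twist":0},{"xyz":[0,0,0],"twist":0}]'

```text
time_s: 7.15
tcp_pos: [0.58, 0.1451, 0.1516]
ee_rot: [0.726, 0.687, -0.0, 0.0]
contact_force: [0.3, 0.4, -0.7]
width: 0.0557
```

```bash
python3 - <<'E'
from h import *
o=arm.observe();q=o['ee_rot'];print(o['time_s'],o['tcp_pos'],q,np.degrees(2*np.arctan2(q[1],q[0])),o['contact_force'])
E
```

```text
7.15 [0.57999052 0.14507685 0.15158352] [ 7.26492871e-01  6.87173877e-01 -3.46798315e-04  2.23918316e-04] 86.81363127394943 [ 0.27482755  0.40713515 -0.66483953]
```

apply_moves --motion '[{"xyz":[-0.04,0,0.38],"twist":-0.002},{"xyz":[0,0,0.38],"twist":0},{"xyz":[0,0,0],"twist":0},{"xyz":[0,0,0],"twist":0},{"xyz":[0,0,0],"twist":0}]'

```text
time_s: 7.65
tcp_pos: [0.5805, 0.1446, 0.1147]
ee_rot: [0.725, 0.689, 0.001, 0.0]
contact_force: [0.9, 0.6, -0.3]
width: 0.0558
```

```bash
python3 - <<'E'
from h import *
a=snap('side','s3');b=snap('top','t3')
o=arm.observe();q=o['ee_rot'];print(o['time_s'],o['tcp_pos'],q,np.degrees(2*np.arctan2(q[1],q[0])),o['contact_force'])
A=cv2.resize(a['color'][150:420,190:390],None,fx=2.0,fy=2.0,interpolation=2);B=cv2.resize(b['color'][190:340,90:220],None,fx=3,fy=3.6,interpolation=2)
cv2.imwrite('pics/x3.png',np.hstack([A,B])[:,:,::-1])
E
```

```text
7.75 [0.58048339 0.14502285 0.1146978 ] [7.24691562e-01 6.89072905e-01 7.60549254e-04 3.05242005e-04] 87.11356851226247 [ 0.34283331  0.82977523 -1.08684883]
```

View pics/x3.png

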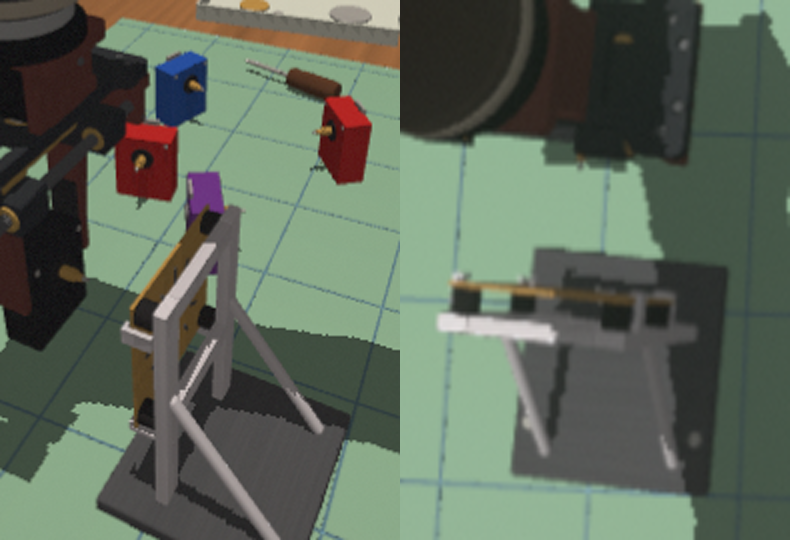

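```bash
python3 - <<'E'
from h import *
c=load('s3');W=cloud(c);C=c['color'].astype(int)
m=(C[...,0]-C[...,2]>30)&(W[...,0]>.525)&(W[...,0]<.565)&(W[...,1]>.1)&(W[...,1]<.19)&(W[...,2]>.1)&(W[...,2]<.14)
P=W[m];print(len(P));print(P.round(4)[np.argsort(P[:,0])][::3])
# silhouette of shaft in image, compare with predicted axis
o=arm.observe();t=o['tcp_pos'];print(t)
# front face of box plane+edges
F=(W[...,0]>.555)&(W[...,0]<.575)&(W[...,1]>.1)&(W[...,1]<.19)&(W[...,2]>.06)&(W[...,2]<.15)&(C.max(-1)<60)
Q=W[F];v,u=np.where(F)
print('front',len(Q),np.percentile(Q,[1,50,99],axis=0).round(4))
print('z-sorted low',Q[np.argsort(Q[:,2])][:4].round(4),'y', np.percentile(Q[(Q[:,2]<.1)][:,1],[1,99]))
hole=[.4859,.1482,.122]; print('hole front px',proj(c,hole))
for s in (0,.01,.02,.034): print(proj(c,[t[0]-.0018-s-.0,t[1]+.054*s,t[2]+.0084]))
v,u=np.where(m);print('shaft px',[(uu,vv) for uu,vv in zip(u,v)])
E
python3 - <<'E'
import sys;sys.path.insert(0,'.')
from h import *
c=load('s3');cv2.imwrite('pics/x4.png',cv2.resize(c['color'][240:380,200:320],None,fx=4.2,fy=4.2,interpolation=2)[:,:,::-1])
E
```

```text
69
[[0.5496 0.1488 0.1251]
 [0.5505 0.1469 0.1265]
 [0.5519 0.1472 0.1245]
 [0.553  0.1477 0.1246]
 [0.5538 0.144  0.1244]
 [0.5545 0.1451 0.1251]
 [0.5547 0.1477 0.1222]
 [0.5549 0.147  0.1249]
 [0.5555 0.1456 0.1268]
 [0.5561 0.15   0.1237]
 [0.557  0.1456 0.1263]
 [0.5577 0.1498 0.1229]
 [0.558  0.1463 0.1265]
 [0.5584 0.149  0.1202]
 [0.5588 0.1502 0.1245]
 [0.56   0.1483 0.1241]
 [0.5605 0.1498 0.1236]
 [0.5612 0.1482 0.1269]
 [0.5616 0.1452 0.1259]
 [0.5621 0.1466 0.1269]
 [0.5632 0.1448 0.1266]
 [0.5639 0.1462 0.1258]
 [0.5644 0.1481 0.1239]]
[0.58048339 0.14502285 0.1146978 ]
front 1486 [[0.5644 0.1127 0.0778]
 [0.567  0.1542 0.124 ]
 [0.5746 0.1826 0.1486]]
z-sorted low [[0.5735 0.1722 0.0757]
 [0.5667 0.146  0.0764]
 [0.5687 0.1725 0.0764]
 [0.5672 0.1503 0.0767]] y [0.12075709 0.17378546]
hole front px (np.float64(277.2365675437074), np.float64(305.8165486271185))
(np.float64(211.59107452977787), np.float64(281.79563208303057))
(np.float64(218.14607317488188), np.float64(284.252306516009))
(np.float64(224.80398829584925), np.float64(286.748640139281))
(np.float64(234.30307
[... 1560 characters left out ...]
.int64(225), np.int64(288)), (np.int64(226), np.int64(288)), (np.int64(227), np.int64(288)), (np.int64(228), np.int64(288)), (np.int64(229), np.int64(288)), (np.int64(230), np.int64(288)), (np.int64(222), np.int64(289)), (np.int64(223), np.int64(289)), (np.int64(224), np.int64(289)), (np.int64(225), np.int64(289)), (np.int64(226), np.int64(289)), (np.int64(227), np.int64(289)), (np.int64(228), np.int64(289)), (np.int64(229), np.int64(289)), (np.int64(230), np.int64(289)), (np.int64(224), np.int64(290)), (np.int64(225), np.int64(290)), (np.int64(226), np.int64(290)), (np.int64(227), np.int64(290)), (np.int64(228), np.int64(290)), (np.int64(229), np.int64(290)), (np.int64(230), np.int64(290))]
```

View pics/x4.png

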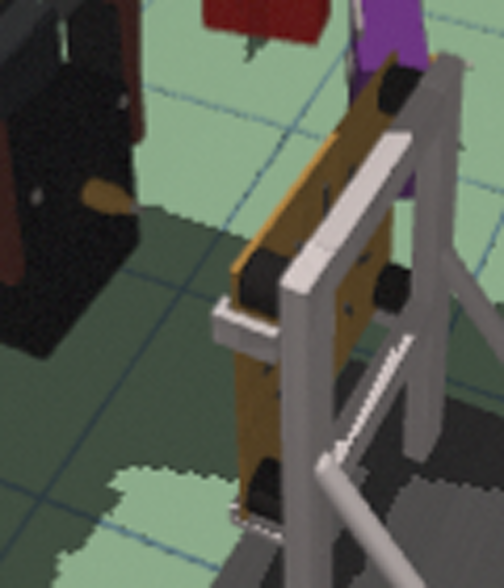

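Crop: the shaft is at (105,195) and lines up with the arm-frame prediction. The hole is hidden behind the near post. Applying a 2 mm lateral and 1 mm height correction, then moving part-way in.

apply_moves --motion '[{"xyz":[-0.04,0,0.02],"twist":0},{"xyz":[0,0,0],"twist":0},{"xyz":[0,0,0],"twist":0},{"xyz":[0,0,0],"twist":0}]'

```text
time_s: 8.15
tcp_pos: [0.5798, 0.1431, 0.1127]
ee_rot: [0.725, 0.689, 0.0, -0.0]
contact_force: [-0.0, -0.1, -1.4]
width: 0.0556
```

apply_moves --motion '[{"xyz":[0,-0.3,0],"twist":0},{"xyz":[0,-0.3,0],"twist":0},{"xyz":[0,0,0],"twist":0},{"xyz":[0,0,0],"twist":0},{"xyz":[0,0,0],"twist":0}]'

```text
time_s: 8.65
tcp_pos: [0.5507, 0.1446, 0.1129]
ee_rot: [0.725, 0.689, 0.0, 0.0]
contact_force: [-0.9, -0.2, -0.6]
width: 0.0562
```

apply_moves --motion '[{"xyz":[0,0,0],"twist":0},{"xyz":[0,0,0],"twist":0}]'

```text
time_s: 8.85
tcp_pos: [0.5502, 0.1445, 0.1126]
ee_rot: [0.725, 0.689, 0.0, 0.0]
contact_force: [-0.4, -0.1, -1.3]
width: 0.0559
```

```bash
python3 - <<'E'
from h import *
o=arm.observe();q=o['ee_rot'];print(o['time_s'],o['tcp_pos'],q,np.degrees(2*np.arctan2(q[1],q[0])),o['contact_force'])
E
```

```text
8.85 [0.55020391 0.14445298 0.11257135] [7.24687285e-01 6.89077884e-01 2.04650432e-05 9.41233803e-05] 87.11431976442721 [-0.42614941 -0.05939063 -1.32048669]
```

apply_moves --motion '[{"xyz":[0,-0.2,-0.02],"twist":0},{"xyz":[0,-0.2,0],"twist":0},{"xyz":[0,-0.1,0],"twist":0},{"xyz":[0,-0.1,0],"twist":0},{"xyz":[0,0,0],"twist":0}]'

```text
time_s: 9.35
tcp_pos: [0.5191, 0.1463, 0.1138]
ee_rot: [0.724, 0.689, 0.0, -0.0]
contact_force: [0.3, -1.4, -1.2]
width: 0.0559
```

apply_moves --motion '[{"xyz":[0,0,0],"twist":0},{"xyz":[0,0,0],"twist":0}]'

```text
time_s: 9.55
tcp_pos: [0.5201, 0.1461, 0.1137]
ee_rot: [0.725, 0.689, 0.0, 0.0]
contact_force: [-0.2, 0.6, -1.7]
width: 0.0557
```

```bash
python3 - <<'E'
from h import *
a=snap('side','s5');b=snap('top','t5')
o=arm.observe();q=o['ee_rot'];print(o['time_s'],o['tcp_pos'],q,np.degrees(2*np.arctan2(q[1],q[0])),o['contact_force'])
A=cv2.resize(a['color'][230:380,200:340],None,fx=3,fy=3,interpolation=2);B=cv2.resize(b['color'][210:330,95:205],None,fx=3,fy=3.75,interpolation=2)
cv2.imwrite('pics/x5.png',np.hstack([A,B])[:,:,::-1])
E
```

```text
9.65 [0.52006761 0.14600462 0.11361336] [7.24637994e-01 6.89129720e-01 3.23965872e-05 6.96212483e-05] 87.12251654077352 [-0.42445922 -1.01113339 -1.75313788]
```

View pics/x5.png

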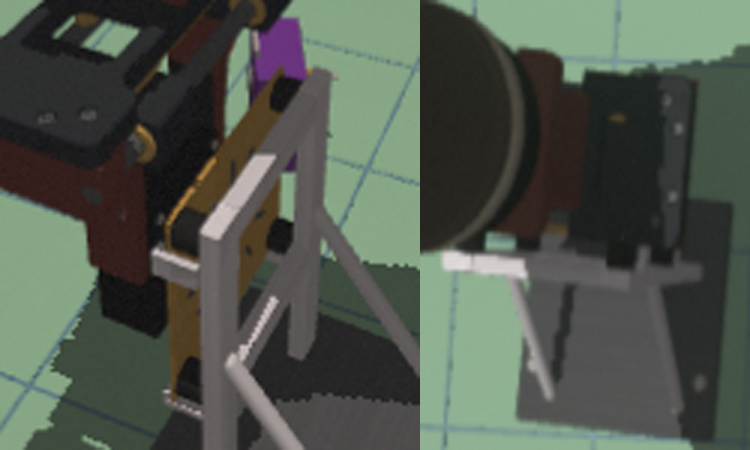

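The shaft tip is at the dial's back plane with no axial force. Continuing slowly.

apply_moves --motion '[{"xyz":[0,-0.06,0],"twist":0},{"xyz":[0,-0.06,0],"twist":0},{"xyz":[0,0,0],"twist":0}]'

```text
time_s: 9.95
tcp_pos: [0.5133, 0.1464, 0.1135]
ee_rot: [0.725, 0.689, -0.0, -0.0]
contact_force: [0.1, 0.7, -0.5]
width: 0.0561
```

apply_moves --motion '[{"xyz":[0,-0.06,0],"twist":0},{"xyz":[0,-0.04,0],"twist":0},{"xyz":[0,0,0],"twist":0}]'

```text
time_s: 10.25
tcp_pos: [0.5085, 0.1467, 0.1136]
ee_rot: [0.725, 0.689, -0.0, -0.0]
contact_force: [0.5, -0.6, -0.4]
width: 0.056
```

```bash
python3 - <<'E'
from h import *
o=arm.observe();q=o['ee_rot'];print(o['time_s'],o['tcp_pos'],q,np.degrees(2*np.arctan2(q[1],q[0])),o['contact_force'],o['ft_torque'])
E
```

```text
10.25 [0.50848004 0.14668914 0.11362955] [ 7.24514101e-01  6.89259966e-01 -6.60252688e-05 -1.13378734e-04] 87.14311543553121 [ 0.53645223 -0.58915242 -0.44088183] [0.03649676 0.02213388 0.03465605]
```

apply_moves --motion '[{"xyz":[0,-0.04,0],"twist":0},{"xyz":[0,-0.04,0],"twist":0},{"xyz":[0,0,0],"twist":0}]'

```text
time_s: 10.55
tcp_pos: [0.5046, 0.1469, 0.1136]
ee_rot: [0.725, 0.689, -0.0, -0.0]
contact_force: [-0.5, -1.4, -1.8]
width: 0.0557
```

apply_moves --motion '[{"xyz":[0,0,0],"twist":0},{"xyz":[0,0,0],"twist":0}]'

```text
time_s: 10.75
tcp_pos: [0.5049, 0.1468, 0.1137]
ee_rot: [0.725, 0.689, 0.0, 0.0]
contact_force: [0.5, -0.3, -1.6]
width: 0.0557
```

```bash
python3 - <<'E'
from h import *
a=snap('side','s6')
o=arm.observe();q=o['ee_rot'];print(o['time_s'],o['tcp_pos'],q,o['contact_force'],o['ft_torque'])
W=cloud(a);C=a['color'].astype(int);br=(C[...,0]-C[...,2]>35)
D=(W>[.47,.09,.08]).all(-1)&(W<[.5,.21,.172]).all(-1)&br
P=W[D]
pr=P[:,0]-(.48620553+(P[:,1]-.15275)*.0553)
print(np.median(pr)*1000, np.percentile(pr,[1,5,95])*1000)
cv2.imwrite('pics/x6.png',cv2.resize(a['color'][230:380,230:340],None,fx=4,fy=4,interpolation=2)[:,:,::-1])
E
```

```text
10.8 [0.50492766 0.14684092 0.11365487] [7.24575726e-01 6.89195194e-01 3.57758952e-05 1.93913112e-05] [ 0.51681249  0.34628484 -0.81708527] [ 0.05710325  0.02403873 -0.01783346]
-0.032962693857135905 [-9.32360612 -0.60414652  1.2423359 ]
```

View pics/x6.png

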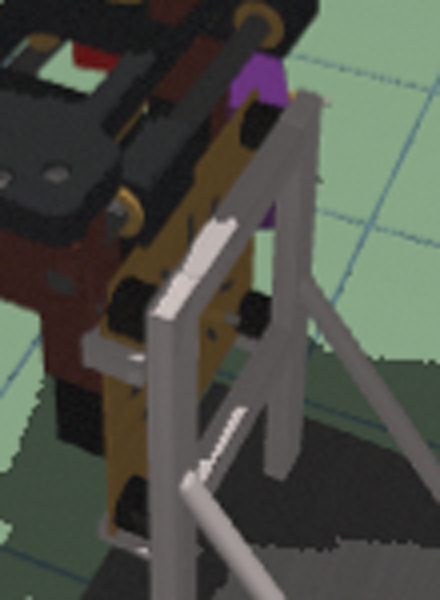

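The crop shows the shaft tip out through the dial front, at (230,318), and the dial is unpressed. Pressing on in small steps.

apply_moves --motion '[{"xyz":[0,-0.02,0],"twist":0},{"xyz":[0,-0.02,0],"twist":0},{"xyz":[0,0,0],"twist":0},{"xyz":[0,0,0],"twist":0}]'

```text
time_s: 11.2
tcp_pos: [0.503, 0.1469, 0.1137]
ee_rot: [0.725, 0.689, 0.0, 0.0]
contact_force: [1.9, 0.2, -1.2]
width: 0.0558
```

apply_moves --motion '[{"xyz":[0,-0.02,0],"twist":0},{"xyz":[0,-0.02,0],"twist":0},{"xyz":[0,0,0],"twist":0},{"xyz":[0,0,0],"twist":0}]'

```text
time_s: 11.6
tcp_pos: [0.5014, 0.147, 0.1138]
ee_rot: [0.725, 0.689, 0.0, 0.0]
contact_force: [4.1, -0.2, -3.6]
width: 0.056
```

apply_moves --motion '[{"xyz":[0,-0.02,0],"twist":0},{"xyz":[0,-0.02,0],"twist":0},{"xyz":[0,0,0],"twist":0},{"xyz":[0,0,0],"twist":0}]'

```text
time_s: 12.0
tcp_pos: [0.5, 0.147, 0.1139]
ee_rot: [0.725, 0.689, 0.001, 0.001]
contact_force: [6.6, -0.8, -5.4]
width: 0.0558
```

```bash
python3 - <<'E'
from h import *
for i in range(6):
    a=arm.capture('side'); o=arm.observe();print(o['time_s'],o['tcp_pos'].round(4),o['ee_rot'].round(4),o['contact_force'].round(2),o['ft_torque'].round(2))
W=cloud(a);C=a['color'].astype(int);br=(C[...,0]-C[...,2]>35)
D=(W>[.47,.09,.08]).all(-1)&(W<[.5,.21,.172]).all(-1)&br
P=W[D]; pr=P[:,0]-(.48620553+(P[:,1]-.15275)*.0553); print(np.median(pr)*1000)
E
```

```text
12.05 [0.5    0.1471 0.1139] [7.247e-01 6.891e-01 9.000e-04 7.000e-04] [ 6.65 -1.29 -4.92] [-0.06 -1.58 -0.02]
12.1 [0.5    0.147  0.1139] [7.247e-01 6.891e-01 9.000e-04 7.000e-04] [ 6.52 -0.46 -4.89] [-0.1  -1.55 -0.02]
12.15 [0.5    0.1471 0.1139] [7.247e-01 6.891e-01 9.000e-04 7.000e-04] [ 6.36 -1.16 -4.67] [-0.08 -1.49 -0.09]
12.2 [0.5    0.1471 0.1139] [7.247e-01 6.891e-01 9.000e-04 7.000e-04] [ 6.99 -1.6  -3.57] [-0.11 -1.6  -0.03]
12.25 [0.5    0.147  0.1139] [7.247e-01 6.890e-01 9.000e-04 7.000e-04] [ 7.03 -0.35 -4.3 ] [-0.15 -1.52 -0.01]
12.3 [0.5001 0.1471 0.1139] [7.247e-01 6.891e-01 9.000e-04 7.000e-04] [ 6.87 -0.03 -4.41] [-0.05 -1.51 -0.01]
-3.5020283968269506
```

apply_moves --motion '[{"xyz":[0,-0.02,0.005],"twist":0},{"xyz":[0,-0.02,0.005],"twist":0},{"xyz":[0,-0.01,0],"twist":0},{"xyz":[0,0,0],"twist":0},{"xyz":[0,0,0],"twist":0}]'

```text
time_s: 12.8
tcp_pos: [0.4987, 0.1472, 0.1139]
ee_rot: [0.725, 0.689, 0.002, 0.001]
contact_force: [9.2, -1.5, -5.1]
width: 0.0558
```

```bash
cat > chk.py <<'E'
from h import *
F=[]
for i in range(5):
    a=snap('side','s9'); o=arm.observe();F.append(o['contact_force'])
print(o['time_s'],o['tcp_pos'].round(4),o['ee_rot'].round(4),np.mean(F,0).round(2),o['ft_torque'].round(2),o['width'])
W=cloud(a);C=a['color'].astype(int);br=(C[...,0]-C[...,2]>35)
D=(W>[.47,.09,.08]).all(-1)&(W<[.5,.21,.172]).all(-1)&br
P=W[D]; pr=P[:,0]-(.48620553+(P[:,1]-.15275)*.0553); print(np.median(pr)*1000)
E
python3 chk.py
```

```text
13.05 [0.4988 0.1472 0.1139] [0.7248 0.689  0.0019 0.0014] [ 9.26 -1.41 -3.82] [-0.25 -2.09 -0.11] 0.055763201753267225
-4.731840630532641
```

apply_moves --motion '[{"xyz":[0,-0.01,0],"twist":0},{"xyz":[0,0,0],"twist":0},{"xyz":[0,0,0],"twist":0},{"xyz":[0,0,0],"twist":0},{"xyz":[0,0,0],"twist":0}]'

```text
time_s: 13.55
tcp_pos: [0.4985, 0.1471, 0.1139]
ee_rot: [0.725, 0.689, 0.002, 0.002]
contact_force: [10.9, 0.1, -4.9]
width: 0.0559
```

```bash
python3 chk.py; python3 - <<'E'
from h import *
a=load('s9');cv2.imwrite('pics/x9.png',cv2.resize(a['color'][200:400,190:350],None,fx=3,fy=3,interpolation=2)[:,:,::-1])
W=cloud(a);C=a['color'].astype(int)
# visible side face (y+28) of the movement below finger & back: report silhouettes via points dark, y>.16, z<.12
m=(W>[.485,.165,.06]).all(-1)&(W<[.53,.185,.105]).all(-1)&(C.max(-1)<60)
P=W[m];print(len(P),np.percentile(P,[1,50,99],axis=0).round(4))
E
```

```text
13.8 [0.4985 0.1471 0.1139] [0.7248 0.6889 0.002  0.0015] [ 9.96 -1.16 -4.37] [-0.19 -2.19 -0.04] 0.055883980614017136
-5.089673119673954
179 [[0.4973 0.1734 0.0759]
 [0.5049 0.1748 0.0905]
 [0.5131 0.1761 0.1036]]
```

View pics/x9.png

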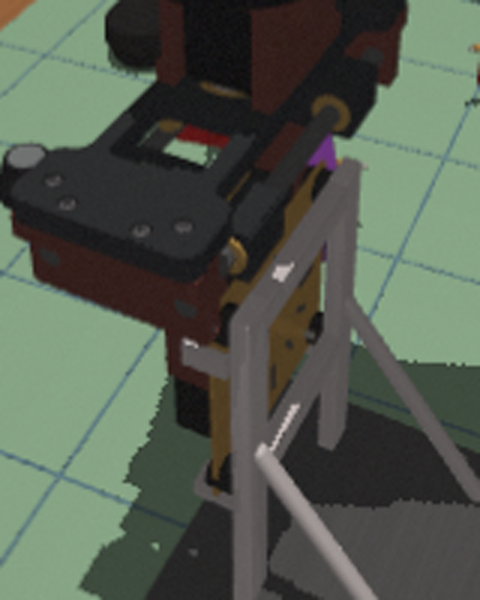

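The push is about 10 N with the dial 5.1 mm in. The picture shows the movement upright behind the dial. Holding.

apply_moves --motion '[{"xyz":[0,0,0],"twist":0},{"xyz":[0,0,0],"twist":0},{"xyz":[0,0,0],"twist":0},{"xyz":[0,0,0],"twist":0},{"xyz":[0,0,0],"twist":0}]'

```text
time_s: 14.3
tcp_pos: [0.4985, 0.1471, 0.1139]
ee_rot: [0.725, 0.689, 0.002, 0.002]
contact_force: [10.3, -1.1, -5.0]
width: 0.0557
```

apply_moves --motion '[{"xyz":[0,0,0],"twist":0},{"xyz":[0,0,0],"twist":0},{"xyz":[0,0,0],"twist":0},{"xyz":[0,0,0],"twist":0},{"xyz":[0,0,0],"twist":0}]'

```text
time_s: 14.8
tcp_pos: [0.4984, 0.1471, 0.1139]
ee_rot: [0.725, 0.689, 0.002, 0.002]
contact_force: [9.8, -1.2, -4.5]
width: 0.0558
```

apply_moves --motion '[{"xyz":[0,0,0],"twist":0},{"xyz":[0,0,0],"twist":0},{"xyz":[0,0,0],"twist":0},{"xyz":[0,0,0],"twist":0},{"xyz":[0,0,0],"twist":0}]'

```text
time_s: 15.3
tcp_pos: [0.4985, 0.1471, 0.1139]
ee_rot: [0.725, 0.689, 0.002, 0.002]
contact_force: [9.5, -0.7, -5.3]
width: 0.0559
```

apply_moves --motion '[{"xyz":[0,0,0],"twist":0},{"xyz":[0,0,0],"twist":0},{"xyz":[0,0,0],"twist":0},{"xyz":[0,0,0],"twist":0},{"xyz":[0,0,0],"twist":0}]'

```text
time_s: 15.8
tcp_pos: [0.4985, 0.1471, 0.1139]
ee_rot: [0.725, 0.689, 0.002, 0.002]
contact_force: [10.3, -0.9, -4.8]
width: 0.0559
```

apply_moves --motion '[{"xyz":[0,0,0],"twist":0},{"xyz":[0,0,0],"twist":0},{"xyz":[0,0,0],"twist":0},{"xyz":[0,0,0],"twist":0},{"xyz":[0,0,0],"twist":0}]'

```text
time_s: 16.3
tcp_pos: [0.4985, 0.1471, 0.1139]
ee_rot: [0.725, 0.689, 0.002, 0.002]
contact_force: [10.2, -1.2, -5.6]
width: 0.0558
```

apply_moves --motion '[{"xyz":[0,0,0],"twist":0},{"xyz":[0,0,0],"twist":0},{"xyz":[0,0,0],"twist":0},{"xyz":[0,0,0],"twist":0},{"xyz":[0,0,0],"twist":0}]'

```text
time_s: 16.8
tcp_pos: [0.4985, 0.1472, 0.1139]
ee_rot: [0.725, 0.689, 0.002, 0.002]
contact_force: [10.3, -1.1, -4.8]
width: 0.0561
```

apply_moves --motion '[{"xyz":[0,0,0],"twist":0},{"xyz":[0,0,0],"twist":0},{"xyz":[0,0,0],"twist":0},{"xyz":[0,0,0],"twist":0},{"xyz":[0,0,0],"twist":0}]'

```text
time_s: 17.3
tcp_pos: [0.4985, 0.1472, 0.1139]
ee_rot: [0.725, 0.689, 0.002, 0.002]
contact_force: [9.7, -1.2, -4.8]
width: 0.0558
```

apply_moves --motion '[{"xyz":[0,0,0],"twist":0},{"xyz":[0,0,0],"twist":0},{"xyz":[0,0,0],"twist":0},{"xyz":[0,0,0],"twist":0},{"xyz":[0,0,0],"twist":0}]'

```text
time_s: 17.8
tcp_pos: [0.4985, 0.1472, 0.1139]
ee_rot: [0.725, 0.689, 0.002, 0.002]
contact_force: [9.0, -1.1, -4.8]
width: 0.056
```

apply_moves --motion '[{"xyz":[0,0,0],"twist":0},{"xyz":[0,0,0],"twist":0},{"xyz":[0,0,0],"twist":0},{"xyz":[0,0,0],"twist":0},{"xyz":[0,0,0],"twist":0}]'

```text
time_s: 18.3
tcp_pos: [0.4985, 0.1472, 0.1139]
ee_rot: [0.725, 0.689, 0.002, 0.002]
contact_force: [10.5, -0.9, -4.0]
width: 0.0559
```

```bash
python3 chk.py && python3 -c "
from rig import arm
print(arm.finish_job())"
```

```text
18.55 [0.4985 0.1471 0.1139] [0.7249 0.6889 0.002  0.0015] [10.13 -1.29 -4.56] [-0.18 -2.27 -0.07] 0.05597524084592541
-5.06728031348222
the job is handed in; nothing more can be done
None
```

I picked up the black movement, passed its shaft through the dial hole from the back, and pressed it against the dial. I held that push for about 5 s and handed the job in at 18.5 s, still gripping and pressing.

- **Push:** the wrist force along the pressing direction averaged 10.1 N (single readings 9.0–10.9 N). The side camera put the dial 5.1 mm in, which agrees with that force and is well short of the 10 mm that squashes the buffers flat.
- **Fit:** the shaft tip showed through the front of the dial before pressing. Going in, there was no axial force until the washer touched.
- **Squareness:** the tool was tilted about 0.3° and its yaw matched the dial's to about 0.1°. I judged the movement itself upright from the picture; I did not measure it separately.
- **Not quite clean:** about 3 N of vertical force beyond the movement's weight remained, probably washer friction. A small downward correction did not remove it.
- **Bystanders:** the arm touched nothing else that I could see. I did not measure the other objects' positions again at the end.

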